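# Latch the key tray's sliding lid with its sprung hook

## Robot

A 6-joint arm with a two-finger parallel gripper is mounted at the origin on the work surface. World frame = base frame: x ahead of the robot, y to its left, z up, the work surface at z = 0. Lengths are in m, angles in rad, forces in N, time in s.
With the tool pointing down it reaches from about 0.375 to 0.9 m from the base axis. Payload 3.1 kg.
Tool frame: the origin (TCP) lies between the finger pads; the fingertips stand manip.finger_overhang ahead of it and the grasp point (between the pads) lies 5 mm behind it (manip.finger_overhang is the distance from the TCP to the fingertips, in m); z points along the fingers, y is the line along which they close (so a half turn about z gives the same grasp; the last joint's range is limited). The gripper opens to 85 mm and grips with 20 to 120 N. Pads are 22 mm wide; open, the fingers measure 114 mm over their backs; the gripper's body (76 mm by 85 mm) begins 54 mm behind the grasp point. The pads swing forward as they close: fully open they stand 13 mm farther back than shut.
Start: joints at [-1.452, 0.527, 1.433, -0, 1.181, -0.178], TCP at [0.183, -0.597, 0.245] pointing down, gripper open.
Joint ranges: [-3.08, 3.08], [-0.75, 2.2], [0.22, 2.44], [-1.43, 4.57], [0, 2.65], [-2.85, 2.85]. Speed limits (rad/s): [2.79, 2.79, 3.14, 3.14, 3.14, 3.14].

## Interface

Orientations are given as a unit quaternion [x, y, z, w].
In Python, from station import manip gives the robot as it stands.
- The arm moves only by the tool drive_tool, never from a script. Its argument "plan" is a list of rows, each a list of 7 numbers: the shift along the tool's x, y, z in m, then the turn, a rotation vector about the tool's x, y, z in degrees, then the opening, from -1 (shut) to 1 (fully open). In form: [[x, y, z, wx, wy, wz, gripper], ...]. A call has 1 to 10 rows; each row shifts and turns the commanded pose from where the row before left it, along the tool's axes as they then stand; what a row does not reach is not made up. A row lasts 1/10 s, in which the tool goes at most 50 mm and 8.59 degrees, less where a joint would pass 70% of its speed; a pose out of reach is approached as far as the arm can. A call is refused whole if a number of a shift passes 0.05 or a number of a turn 8.59, either way. A call with a gripper value outside its range is refused whole. The fingers move at their own pace and stop on an object; "newtons" is the grip in N (left out, the last holds). Time passes only in rows, so rows that do not move let the fingers close. It gives the time, the measured TCP pose, the force, the opening and the grip force at its end, in the units of the state.
- manip.sense(): the state, without advancing time (a new reading comes with each control period).
- manip.snapshot(name): name is "scene" or "side" or "wrist"; returns a dict with "image" (384x512x3 uint8, red, green, blue), "z_map" (384x512 float32, m along the optical axis (not along the pixel's ray), 0 where there is no reading), "fov_y" (degrees; the focal length in pixels is half the picture's height over the tangent of half this angle, whatever the lens; pixels are square), "cx", "cy" (the principal point, pixels), "extrinsics" (4x4, takes a point from camera to world coordinates); the wrist camera has in their place "mount" (4x4, takes a point from camera to tool coordinates, whose origin is the TCP and whose axes are the flange's). Camera axes: x right, y up, looking along -z (the intrinsics and any distortion apply to the point x, -y, -z); pixel columns grow to the right and rows downward; lengths in m; the calibration is good to about 2 mm. A picture is of the moment at which its call begins: read the wrist's pose just before it.
- manip.sign_off(): hands the job in; it is judged then, once.
The state is a dict: "t": time; "q": joint angles; "qd": joint speeds; "tau": joint torques, N m; "tcp_pos": TCP position; "tool_rot": TCP orientation; "force": force on the tool from outside, world axes, zero at the start; "ft_torque": the same for the moment, N m; "finger_gap": opening from 0.0 (shut) to 1.0 (fully open); "gripper_force": force on a finger pad.
Only numpy, scipy, OpenCV 4.12 (cv2) and the standard library are available. Lean on these libraries where they do the work, as an engineer would, in place of code of your own. Each camera call takes 0.05 s, during which the arm holds its last target. There are 200 camera calls.

## Task

Close and latch the wooden key tray: take the red plunger on its sliding lid, press it right down so that the hook below it extends under the brass post, slide the lid in the closing direction until the upright of the hook just meets the post, then let the plunger rise so that the hook catches the post, and let go. How far along its slot the post is set is not known, so feel for it and be gentle: the post must never be pushed harder than about 12 N (1.2 kg). Leave the bowl, the bike lock and the spray bottle where they are.

Things in the scene. Friction and masses are not known exactly. Their poses are not given: they have to be found in the camera images.
- tray: Fixed wooden tray 110 (x) x 200 (y) x 60 mm high, origin at the centre of its underside. Its lid slides on top along the tray's y; +y is the closing direction. Catch and post are on the +x long side, which faces away from the robot. With the lid at joint value q the plunger's upright axis is at x = 78 mm, y = 40 mm - q in this frame.
- lid (a joint): How far the wooden lid (216 mm long, 8 thick, top 68 mm above the bench) is open, m: 0 when the hook's upright meets the post at mid-slot, positive = opened towards the tray's -y; range -0.024 to 0.090. It stays where it is left (1.5 N friction, damping 5 N per m/s). As the post's setting varies, the latched lid reads about -0.018 to 0.020.
- plunger (a joint): How far the red plunger, with its hook, is pressed down, m: 0 up, 0.014 at its solid stop. Spring 4 N at the top to 11 N at the stop, plus damping 80 N per m/s. Beyond 0.009 the hook's lip passes below the post. Let go, it rests at about 0.004 with the post caught, 0.009 with only the lip jammed under the post, 0 with nothing caught.
- flange_top (a point): Centre of the top face of the plunger's red finger flange (40 mm diameter, 4 mm thick), on the plunger's upright axis; 92 mm above the bench when up. Axes as the tray's. Above it the red grip stem, 20 mm diameter, 34 mm tall; fingertips may push on the flange beside the stem. Below it the lid's aluminium ear, 43 x 40 mm, top 72 mm above the bench.
- hook_throat (a point): Middle of the toe's upper face, inside the steel hook's throat; 35 mm above the bench when the plunger is up. The hook lies in the plunger's y-z plane, 8 mm thick: an 8 x 8 mm upright on the plunger's axis, at its foot a toe towards the tray's +y and an upturned lip 5 mm high, 4 mm thick; 8 mm between upright and lip. This point is 8 mm in +y from the axis.
- keeper: Dark plate 80 mm long fixed to the tray's +x side; origin at x 55, y 47, z 34 mm in the tray's frame. It carries the brass post, a level 6 mm rod along the tray's x, 34 mm above the bench, its end 93 mm from the tray's middle, clamped up to 18 mm either side of the plate's middle along y (setting not measured). The post is rubber-bushed: it gives along y 1 mm per 12 N.
- bowl: Blue ceramic bowl of keys, 128 mm across, 48 mm high, loose, origin under its centre. Bystander.
- bike_lock: Silver bike lock body 48 x 90 x 34 mm, loose, origin under its centre. Bystander.
- spray_bottle: Empty glass bottle with a white push dispenser, 60 mm diameter, 146 mm high, loose, origin under its centre. Bystander.

How it is judged:
By the outcome, as a careful person would: the job done as asked, in the order asked, and still so for the second after the job is handed in, with the robot touching nothing.
It also fails if it takes over 35 s, if anything falls off the work surface, if the arm or the gripper's body presses on something with over 40 N, if the wrist force passes 120 N, or if a joint passes its speed limit or range.

## Working session

There is one attempt and no reset: what is moved stays moved. The work goes in short steps, Python scripts to look and compute and a tool call to move; the robot and the scene stay as the last step left them, time stands still between calls to the robot, and variables do not carry over. Pictures are saved under pics/ and viewed, at most 10 in all, crops included, and the job is handed in when it is done.

Besides the shell and the picture viewer there is one more tool, called after "Request:" by a JSON object that holds its "name" and its "arguments", one argument or row to a line. drive_tool: Moves the arm, as the interface text tells. Its arguments: {"type":"object","properties":{"plan":{"type":"array"},"newtons":{"type":"number"}},"required":["plan"]}

```bash
mkdir -p pics; ls; cat > h.py <<'E'
import numpy as np, cv2
from station import manip
def snap(n):
    s=manip.sense(); d=manip.snapshot(n)
    im=d["image"]; d["f"]=im.shape[0]/2/np.tan(np.radians(d["fov_y"])/2)
    if "mount" in d:
        from scipy.spatial.transform import Rotation as R
        T=np.eye(4);T[:3,:3]=R.from_quat(s["tool_rot"]).as_matrix();T[:3,3]=s["tcp_pos"]
        d["E"]=T@d["mount"]
    else: d["E"]=d["extrinsics"]
    return d
def cloud(d):
    z=d["z_map"];v,u=np.mgrid[:z.shape[0],:z.shape[1]]
    P=np.stack([(u-d["cx"])/d["f"]*z,-(v-d["cy"])/d["f"]*z,-z],-1)
    return P@d["E"][:3,:3].T+d["E"][:3,3]
def ray(d,u,v,h):
    r=d["E"][:3,:3]@np.array([(u-d["cx"])/d["f"],-(v-d["cy"])/d["f"],-1]);o=d["E"][:3,3]
    return o+r*(h-o[2])/r[2]
def save(d,n): cv2.imwrite("pics/"+n,cv2.cvtColor(d["image"],cv2.COLOR_RGB2BGR))
E
python3 - <<'E'
from h import *
print(manip.sense(), manip.finger_overhang)
ims=[]
for n in ("scene","side"):
    d=snap(n); print(n,{k:(v if k not in("image","z_map") else v.shape) for k,v in d.items()}); ims.append(d["image"]); np.save(n+".npy",d,allow_pickle=True)
im=np.hstack(ims); im=cv2.resize(im,(800,300))
for n in ("scene","side"):
    save(np.load(n+".npy",allow_pickle=True).item(),n+".png")
E
```

```text
pics
{'t': 0.0, 'q': array([-1.45147834e+00,  5.28453986e-01,  1.43388896e+00, -8.34649089e-06,
        1.18138153e+00, -1.78450026e-01]), 'qd': array([ 0.00110435,  0.00055391, -0.00184967, -0.00085109,  0.00138676,
        0.00224971]), 'tau': array([-1.09481059e-04, -4.42348802e+01, -1.78025043e+01, -4.19176467e-04,
        8.49606644e-03, -1.25329242e-05]), 'tcp_pos': array([ 0.18334136, -0.59679886,  0.2443453 ]), 'tool_rot': array([ 9.88936437e-01,  1.48336063e-01,  2.76527008e-05, -1.06555813e-03]), 'force': array([0.6758208 , 0.20275139, 0.05957059]), 'ft_torque': array([ 0.00098236, -0.00303688,  0.01910601]), 'gripper_force': 0.0, 'finger_gap': 1.0006069769368087} 0.014
scene {'image': (384, 512, 3), 'z_map': (384, 512), 'fov_y': 45.29204329283834, 'cx': 257.0236055503101, 'cy': 189.36920215475655, 'extrinsics': array([[ 0.80134359, -0.50358693,  0.32287561,  0.96488613],
       [ 0.59802192,  0.68771908, -0.41159719, -0.56429672],
       [-0.01477275,  0.52291746,  0.8522553 ,  1.23881722],
       [ 0.        ,  0.        ,  0.        ,  1.        ]]), 'f': np.float64(460.
[... 246 characters left out ...]
    ,  1.        ]])}
side {'image': (384, 512, 3), 'z_map': (384, 512), 'fov_y': 45.937795399168586, 'cx': 254.04809406989622, 'cy': 188.59156614840896, 'extrinsics': array([[-0.86707175,  0.39666224, -0.30140613,  0.21775461],
       [-0.49789433, -0.66937385,  0.55139813,  0.59419003],
       [ 0.01696543,  0.62817014,  0.77789103,  0.91185174],
       [ 0.        ,  0.        ,  0.        ,  1.        ]]), 'f': np.float64(453.0072051679387), 'E': array([[-0.86707175,  0.39666224, -0.30140613,  0.21775461],
       [-0.49789433, -0.66937385,  0.55139813,  0.59419003],
       [ 0.01696543,  0.62817014,  0.77789103,  0.91185174],
       [ 0.        ,  0.        ,  0.        ,  1.        ]])}
```

View pics/scene.png

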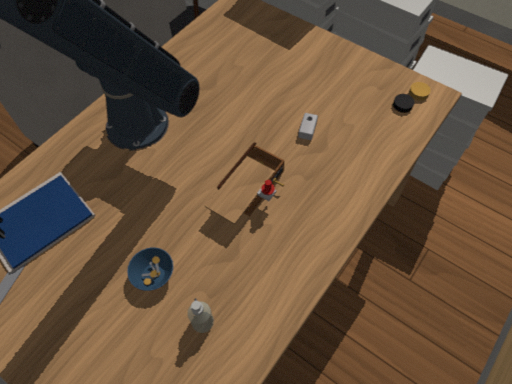

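View pics/side.png

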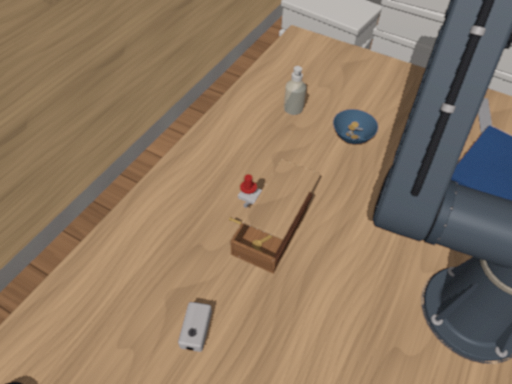

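The scene picture shows the red plunger at about (268,187) and the tray's open end at (265,158). In the side picture the plunger is at (249,187), the brass post near (238,220) and the tray's open corner at (255,250). The lid looks like the bench, so depth will give its outline.

```bash
python3 - <<'E'
from h import *
for n in ("scene","side"):
    d=np.load(n+".npy",allow_pickle=True).item(); P=cloud(d); hsv=cv2.cvtColor(d["image"],cv2.COLOR_RGB2HSV)
    h,s,v=cv2.split(hsv)
    red=((h<6)|(h>174))&(s>170)&(v>90)&(d["z_map"]>0)
    n_,lab,st,c=cv2.connectedComponentsWithStats(red.astype(np.uint8)); i=1+np.argmax(st[1:,4]); m=lab==i
    Q=P[m]; print(n,"red px",m.sum(),c[i],"mean",Q.mean(0).round(4),"min",Q.min(0).round(4),"max",Q.max(0).round(4))
    st_=Q[Q[:,2]>.118]; print("stemtop",len(st_),st_.mean(0).round(4) if len(st_) else "")
    c0=np.median(Q,0)
    near=(np.hypot(P[...,0]-c0[0],P[...,1]-c0[1])<.28)&(d["z_map"]>0)
    for lo,hi in((.03,.058),(.062,.0705)):
        mm=near&(P[...,2]>lo)&(P[...,2]<hi); L=P[mm]; 
        r=cv2.minAreaRect((L[:,:2]*1000).astype(np.float32)); print(lo,len(L),r,cv2.boxPoints(r).round(0).tolist())
    sh=near&(P[...,2]<.01); print("bench z",np.median(P[sh][:,2]))
    br=(h>18)&(h<30)&(s>140)&(v>90)&near&(P[...,2]>.028)&(P[...,2]<.045); print("brass",br.sum(),P[br].round(3)[:12].tolist(), np.argwhere(br)[:12].tolist())
    x,y=int(c[i][0]),int(c[i][1])
    cr=d["image"][y-70:y+70,x-70:x+70]; save({"image":cv2.resize(cr,(400,400),interpolation=cv2.INTER_CUBIC)},"cr_"+n+".png")
a=np.hstack([cv2.imread("pics/cr_scene.png"),cv2.imread("pics/cr_side.png")]); cv2.imwrite("pics/cr.png",a)
E
```

```text
scene red px 77 [268.27272727 185.76623377] mean [0.5551 0.0114 0.1068] min [ 0.5342 -0.0033  0.0873] max [0.5702 0.0309 0.1296]
stemtop 32 [0.5537 0.0113 0.1254]
0.03 337 ((485.42724609375, 103.92049407958984), (139.24514770507812, 338.19921875), 16.888084411621094) [[370.0, 246.0], [468.0, -78.0], [601.0, -38.0], [503.0, 286.0]]
0.062 1963 ((493.45037841796875, 4.857940673828125), (157.5950927734375, 273.4925231933594), 3.2636337280273438) [[407.0, 137.0], [423.0, -136.0], [580.0, -127.0], [564.0, 146.0]]
bench z -1.1853622646773587e-05
brass 11 [[0.53, 0.077, 0.043], [0.532, 0.08, 0.042], [0.531, 0.075, 0.041], [0.535, 0.076, 0.044], [0.532, 0.069, 0.045], [0.533, 0.073, 0.04], [0.54, 0.074, 0.04], [0.541, 0.077, 0.031], [0.55, 0.075, 0.037], [0.557, 0.076, 0.036], [0.559, 0.078, 0.035]] [[178, 274], [178, 275], [179, 274], [179, 275], [180, 273], [180, 274], [181, 276], [182, 277], [183, 279], [184, 281], [184, 282]]
side red px 175 [247.95428571 184.89714286] mean [0.5484 0.019  0.1036] min [ 0.534  -0.0019  0.0881] max [0.5677 0.0329 0.1286]
stemtop 43 [0.5496 0.018  0.1242]
0.03 520 ((482.81341552734375, 123.38187408447266), (154.10757446289062, 344.5592041015625), 3.228105306625366) [[396.0, 291.0], [416.0, -53.0], [569.0, -44.0], [550.0, 300.0]]
0.062 3251 ((489.4814758300781, 7.3253936767578125), (155.49478149414062, 274.0779724121094), 3.1856467723846436) [[404.0, 140.0], [419.0, -134.0], [575.0, -125.0], [559.0, 148.0]]
bench z -0.00018200640503335253
brass 0 [] []
```

View pics/cr.png

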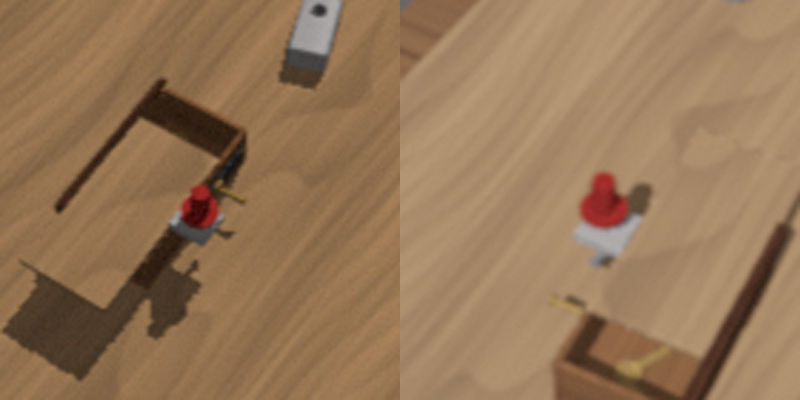

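Tray yaw is about +3.2°. The plunger axis is near (0.552, 0.015), from the mean of the two views, since each one sees only its own side of the stem. I'll move above it at the current height and look with the wrist camera.

Request:
{"name": "drive_tool", "arguments": {
  "plan": [
    [0.03,-0.0265,0,0,0,0,1],
    [0.03,-0.0265,0,0,0,0,1],
    [0.03,-0.0265,0,0,0,0,1],
    [0.03,-0.0265,0,0,0,0,1],
    [0.03,-0.0265,0,0,0,0,1],
    [0.03,-0.0265,0,0,0,0,1],
    [0.03,-0.0265,0,0,0,0,1],
    [0.03,-0.0265,0,0,0,0,1],
    [0.03,-0.0265,0,0,0,0,1]
  ]
}}

```text
t: 1.0
tcp_pos: [0.372, -0.2886, 0.2451]
tool_rot: [0.989, 0.148, -0.0, -0.0]
force: [1.1, -0.9, -0.8]
finger_gap: 1.001
gripper_force: 0.0
```

Request:
{"name": "drive_tool", "arguments": {
  "plan": [
    [0.03,-0.0265,0,0,0,0,1],
    [0.03,-0.0265,0,0,0,0,1],
    [0.03,-0.0265,0,0,0,0,1],
    [0.03,-0.0265,0,0,0,0,1],
    [0.03,-0.0265,0,0,0,0,1],
    [0.03,-0.0265,0,0,0,0,1],
    [0.02,-0.0265,0,0,0,7,1],
    [0,0,0,0,0,6.8,1],
    [0,0,0,0,0,0,1]
  ]
}}

```text
t: 1.9
tcp_pos: [0.5082, -0.053, 0.2449]
tool_rot: [1.0, 0.03, -0.0, -0.0]
force: [-0.8, 0.4, 0.7]
finger_gap: 0.999
gripper_force: 0.0
```

```bash
python3 - <<'E'
from h import *
d=snap("wrist"); np.save("w1.npy",d,allow_pickle=True); save(d,"w1.png"); s=manip.sense(); print(s["t"],s["tcp_pos"],s["tool_rot"],s["force"],d["E"].round(3))
E
```

```text
1.95 [ 0.50808503 -0.05374533  0.24496643] [ 9.99544104e-01  3.01891292e-02 -4.44205878e-04 -5.64111311e-05] [-0.85395104 -0.73500454 -0.06228566] [[ 0.06   0.948  0.312  0.589]
 [-0.998  0.057  0.019 -0.049]
 [ 0.    -0.313  0.95   0.373]
 [ 0.     0.     0.     1.   ]]
```

View pics/w1.png

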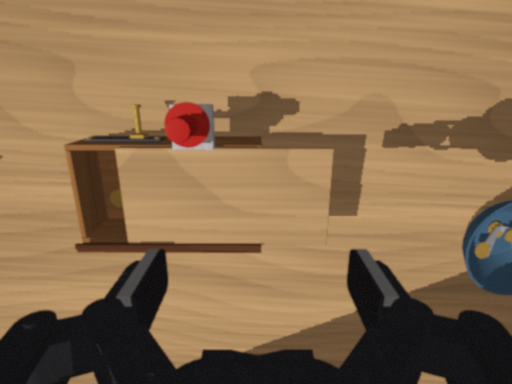

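The wrist view shows the flange at about (187,124), the brass post upright in the picture at column 137 (rows 104–137), and the tray rails as near-horizontal edges at rows 146 and 247.

```bash
python3 - <<'E'
from h import *
d=np.load("w1.npy",allow_pickle=True).item(); im=d["image"]; P=cloud(d); h,s,v=cv2.split(cv2.cvtColor(im,cv2.COLOR_RGB2HSV))
red=(((h<6)|(h>174))&(s>170)&(v>60)).astype(np.uint8)
c=max(cv2.findContours(red,0,2)[0],key=cv2.contourArea); (u,w),r=cv2.minEnclosingCircle(c); print("red circ",u,w,r,"exp r at .092:",d["f"]*.02/d["z_map"][int(w),int(u)])
e=cv2.fitEllipse(c); print("ell",e,"@.092",ray(d,*e[0],.092),"circ",ray(d,u,w,.092))
m=(red>0)&(P[...,2]>.120); print("stem top",m.sum(),P[m].mean(0)); m2=(red>0)&(abs(P[...,2]-.092)<.004); Q=P[m2]; cc=cv2.minEnclosingCircle((Q[:,:2]*1000).astype(np.float32)); print("flange",cc)
# brass post
b=(h>18)&(h<32)&(s>130)&(v>80); b[:,:120]=0;b[:,155:]=0;b[:95]=0;b[142:]=0
ys,xs=np.nonzero(b); print("brass",b.sum(),ys.min(),ys.max(),xs.min(),xs.max(),P[b].mean(0).round(4))
for rr in range(106,134,4): 
    q=np.nonzero(b[rr])[0]; 
    if len(q): print(rr,q.min(),q.max(),ray(d,q.mean(),rr,.036).round(4))
# lid/rail edges yaw by depth: near-side rail, far-side
for lo,hi in((.05,.0645),(.0655,.073)):
    mm=(P[...,2]>lo)&(P[...,2]<hi)&(d["z_map"]>0)&(np.mgrid[:384,:512][0]<260); L=(P[mm][:,:2]*1000).astype(np.float32); print(lo,len(L),cv2.minAreaRect(L))
# lid band: near/far edges as function of column
ok=(abs(P[...,2]-.068)<.003)&(d["z_map"]>0)
A=[];B=[]
for cx in range(225,325,4):
    q=np.nonzero(ok[100:262,cx])[0]+100
    if len(q)>20: A.append(ray(d,cx,q.min(),.068)[:2]);B.append(ray(d,cx,q.max(),.068)[:2])
for X in(A,B):
    X=np.array(X); p=np.polyfit(X[:,1],X[:,0],1); print("edge yaw deg",np.degrees(np.arctan(-p[0])),"x@y0",p[1],np.std(X[:,0]-np.polyval(p,X[:,1])))
for rr in (180,200,220):
    q=np.nonzero(ok[rr])[0]; print("lid ends row",rr,ray(d,q.min(),rr,.068).round(4),ray(d,q.max(),rr,.068).round(4))
E
```

```text
red circ 186.2000732421875 124.80305480957031 22.746719360351562 exp r at .092: 25.664875326235663
ell ((186.25860595703125, 124.34619903564453), (42.41982650756836, 44.403079986572266), 118.1863021850586) @.092 [0.55344114 0.01122238 0.092     ] circ [0.55303921 0.01127832 0.092     ]
stem top 528 [0.55395135 0.00941205 0.12892385]
flange ((553.0669555664062, 11.287127494812012), 19.585960388183594)
brass 238 104 138 129 146 [0.5435 0.0754 0.037 ]
106 131 138 [0.562  0.0769 0.036 ]
110 133 137 [0.558  0.0766 0.036 ]
114 134 138 [0.5539 0.0758 0.036 ]
118 134 139 [0.5498 0.0755 0.036 ]
122 135 139 [0.5457 0.0752 0.036 ]
126 135 139 [0.5415 0.0755 0.036 ]
130 135 140 [0.5373 0.0752 0.036 ]
0.05 2217 ((501.3750305175781, 12.669754028320312), (118.69072723388672, 286.81939697265625), 17.881572723388672)
0.0655 21495 ((491.8865966796875, 4.6884613037109375), (156.44581604003906, 270.6448974609375), 3.2470743656158447)
edge yaw deg 3.3079326411867167 x@y0 0.5285794298771263 0.0001849333143985236
edge yaw deg 9.213818727516031 x@y0 0.41252354254527546 0.0036381413380951865
lid ends row 180 [0.4906 0.0841 0.068 ] [ 0.5034 -0.1296  0.068 ]
lid ends row 200 [0.4691 0.0827 0.068 ] [ 0.4818 -0.1304  0.068 ]
lid ends row 220 [0.4466 0.0811 0.068 ] [ 0.4593 -0.1313  0.068 ]
```

Measured: axis at (0.553, 0.012), yaw 3.3°, flange radius 19.6 mm (expected 20). The post's axis is at y≈0.0758, so the travel to contact is about 57 mm. I'll go down around the stem now.

Request:
{"name": "drive_tool", "arguments": {
  "plan": [
    [0.016,-0.021,0,0,0,0,1],
    [0.016,-0.021,0,0,0,0,1],
    [0.0165,-0.021,0,0,0,0,1],
    [0,0,0.035,0,0,0,1],
    [0,0,0.035,0,0,0,1],
    [0,0,0.035,0,0,0,1],
    [0,0,0.02,0,0,0,1],
    [0,0,0.01,0,0,0,1],
    [0,0,0,0,0,0,1]
  ]
}}

```text
t: 2.85
tcp_pos: [0.5523, 0.0108, 0.1091]
tool_rot: [1.0, 0.028, -0.001, -0.0]
force: [0.3, 0.1, 0.4]
finger_gap: 0.996
gripper_force: 0.0
```

Request:
{"name": "drive_tool", "arguments": {
  "newtons": 40,
  "plan": [
    [0,0,0,0,0,0,0],
    [0,0,0,0,0,0,-0.3],
    [0,0,0,0,0,0,-0.6],
    [0,0,0,0,0,0,-1],
    [0,0,0,0,0,0,-1],
    [0,0,0,0,0,0,-1],
    [0,0,0,0,0,0,-1]
  ]
}}

```text
t: 3.55
tcp_pos: [0.5536, 0.0115, 0.1109]
tool_rot: [1.0, 0.029, 0.001, 0.0]
force: [-0.3, 0.5, 3.0]
finger_gap: 0.221
gripper_force: 38.9
```

```bash
python3 - <<'E'
from h import *
d=snap("wrist"); save(d,"w2.png"); print(manip.sense())
E
```

```text
{'t': 3.6, 'q': array([-1.81212382e-01,  6.26480590e-01,  1.72671765e+00,  1.93086537e-04,
        7.87290496e-01,  1.33247983e+00]), 'qd': array([-0.00067148,  0.00270792, -0.0013652 ,  0.00128861, -0.00246173,
        0.00092987]), 'tau': array([-2.75137424e-01, -3.97920370e+01, -1.03832334e+01, -1.10685651e-01,
       -4.10396419e-02,  5.18657271e-04]), 'tcp_pos': array([0.55354853, 0.01146464, 0.11077173]), 'tool_rot': array([9.99594205e-01, 2.84801012e-02, 5.54110421e-04, 4.80012699e-05]), 'force': array([-0.11436847, -0.4571579 ,  4.06031398]), 'ft_torque': array([ 0.14156094,  0.00722262, -0.03455068]), 'gripper_force': 38.899367451667786, 'finger_gap': 0.2252573685284538}
```

View pics/w2.png

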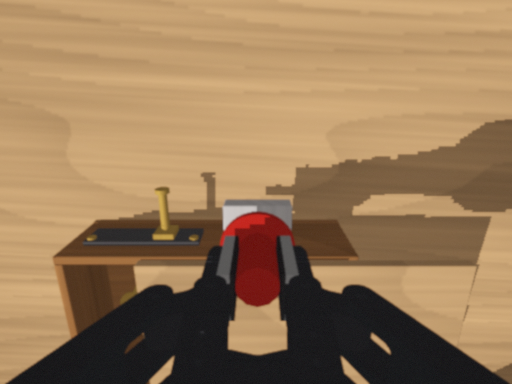

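The stem is held centred at (258,265), and the post is clear to the left at (163,205). The arm gives a little under load. Pressing down now.

Request:
{"name": "drive_tool", "arguments": {
  "plan": [
    [0,0,0.003,0,0,0,-1],
    [0,0,0.003,0,0,0,-1],
    [0,0,0.003,0,0,0,-1],
    [0,0,0.003,0,0,0,-1],
    [0,0,0.003,0,0,0,-1],
    [0,0,0,0,0,0,-1],
    [0,0,0,0,0,0,-1]
  ]
}}

```text
t: 4.3
tcp_pos: [0.5536, 0.0114, 0.097]
tool_rot: [1.0, 0.029, 0.001, 0.0]
force: [-3.4, -0.0, 14.3]
finger_gap: 0.219
gripper_force: 40.2
```

Down 13.8 mm with 14 N, so it is at the stop. Now I slide most of the way.

Request:
{"name": "drive_tool", "arguments": {
  "plan": [
    [0,-0.003,0,0,0,0,-1],
    [0,-0.006,0,0,0,0,-1],
    [0,-0.006,0,0,0,0,-1],
    [0,-0.006,0,0,0,0,-1],
    [0,-0.006,0,0,0,0,-1],
    [0,-0.006,0,0,0,0,-1],
    [0,-0.006,0,0,0,0,-1],
    [0,-0.004,0,0,0,0,-1],
    [0,-0.002,0,0,0,0,-1],
    [0,0,0,0,0,0,-1]
  ]
}}

```text
t: 5.3
tcp_pos: [0.5511, 0.0563, 0.097]
tool_rot: [1.0, 0.029, 0.001, 0.0]
force: [-2.8, -0.0, 13.9]
finger_gap: 0.219
gripper_force: 40.0
```

```bash
python3 - <<'E'
from h import *
d=snap("wrist"); save(d,"w3.png"); s=manip.sense(); print(s["tcp_pos"],s["force"])
E
```

```text
[0.55108006 0.05634987 0.09703326] [-2.28655291  0.08241444 14.22033345]
```

View pics/w3.png

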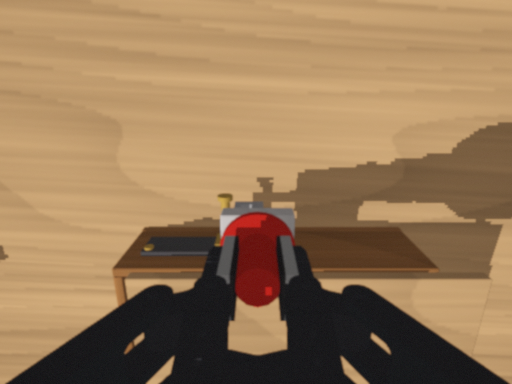

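The post's end is at (225,200), still ahead of the hook. From here I creep.

Request:
{"name": "drive_tool", "arguments": {
  "plan": [
    [0,-0.001,0,0,0,0,-1],
    [0,-0.001,0,0,0,0,-1],
    [0,-0.001,0,0,0,0,-1],
    [0,-0.001,0,0,0,0,-1],
    [0,-0.001,0,0,0,0,-1],
    [0,-0.001,0,0,0,0,-1]
  ]
}}

```text
t: 5.95
tcp_pos: [0.5508, 0.0618, 0.097]
tool_rot: [1.0, 0.029, 0.001, 0.001]
force: [-2.0, -2.3, 14.4]
finger_gap: 0.218
gripper_force: 40.0
```

Request:
{"name": "drive_tool", "arguments": {
  "plan": [
    [0,-0.0005,0,0,0,0,-1],
    [0,-0.0005,0,0,0,0,-1],
    [0,-0.0005,0,0,0,0,-1],
    [0,-0.0005,0,0,0,0,-1]
  ]
}}

```text
t: 6.35
tcp_pos: [0.5506, 0.0638, 0.097]
tool_rot: [1.0, 0.029, 0.001, 0.001]
force: [-2.4, -1.9, 15.0]
finger_gap: 0.224
gripper_force: 40.0
```

Request:
{"name": "drive_tool", "arguments": {
  "plan": [
    [0,-0.0005,0,0,0,0,-1],
    [0,-0.0005,0,0,0,0,-1]
  ]
}}

```text
t: 6.55
tcp_pos: [0.5506, 0.0648, 0.097]
tool_rot: [1.0, 0.029, 0.001, 0.001]
force: [-2.4, -1.9, 14.9]
finger_gap: 0.222
gripper_force: 40.0
```

Request:
{"name": "drive_tool", "arguments": {
  "plan": [
    [0,-0.0005,0,0,0,0,-1],
    [0,-0.0005,0,0,0,0,-1]
  ]
}}

```text
t: 6.75
tcp_pos: [0.5506, 0.0658, 0.097]
tool_rot: [1.0, 0.029, 0.001, 0.001]
force: [-2.1, -1.5, 14.5]
finger_gap: 0.221
gripper_force: 40.0
```

Request:
{"name": "drive_tool", "arguments": {
  "plan": [
    [0,-0.0005,0,0,0,0,-1]
  ]
}}

```text
t: 6.85
tcp_pos: [0.5505, 0.0663, 0.097]
tool_rot: [1.0, 0.029, 0.001, 0.001]
force: [-2.4, -1.9, 13.9]
finger_gap: 0.218
gripper_force: 40.0
```

Request:
{"name": "drive_tool", "arguments": {
  "plan": [
    [0,-0.0005,0,0,0,0,-1]
  ]
}}

```text
t: 6.95
tcp_pos: [0.5505, 0.0668, 0.0971]
tool_rot: [1.0, 0.029, 0.001, 0.001]
force: [-3.2, -1.9, 15.1]
finger_gap: 0.222
gripper_force: 40.0
```

Request:
{"name": "drive_tool", "arguments": {
  "plan": [
    [0,-0.0005,0,0,0,0,-1]
  ]
}}

```text
t: 7.05
tcp_pos: [0.5504, 0.0673, 0.097]
tool_rot: [1.0, 0.029, 0.001, 0.001]
force: [-2.2, -1.6, 13.8]
finger_gap: 0.219
gripper_force: 40.0
```

Request:
{"name": "drive_tool", "arguments": {
  "plan": [
    [0,-0.0005,0,0,0,0,-1]
  ]
}}

```text
t: 7.15
tcp_pos: [0.5504, 0.0678, 0.097]
tool_rot: [1.0, 0.029, 0.001, 0.001]
force: [-2.6, -1.8, 15.0]
finger_gap: 0.218
gripper_force: 40.0
```

Request:
{"name": "drive_tool", "arguments": {
  "plan": [
    [0,-0.0005,0,0,0,0,-1]
  ]
}}

```text
t: 7.25
tcp_pos: [0.5504, 0.0683, 0.097]
tool_rot: [1.0, 0.029, 0.001, 0.001]
force: [-2.2, -2.4, 12.8]
finger_gap: 0.215
gripper_force: 40.0
```

Request:
{"name": "drive_tool", "arguments": {
  "plan": [
    [0,-0.0005,0,0,0,0,-1]
  ]
}}

```text
t: 7.35
tcp_pos: [0.5504, 0.0688, 0.097]
tool_rot: [1.0, 0.029, 0.001, 0.001]
force: [-2.5, -1.7, 14.6]
finger_gap: 0.22
gripper_force: 40.0
```

Request:
{"name": "drive_tool", "arguments": {
  "plan": [
    [0,-0.0005,0,0,0,0,-1]
  ]
}}

```text
t: 7.45
tcp_pos: [0.5503, 0.0693, 0.097]
tool_rot: [1.0, 0.029, 0.001, 0.001]
force: [-2.1, -2.3, 13.2]
finger_gap: 0.221
gripper_force: 40.0
```

Request:
{"name": "drive_tool", "arguments": {
  "plan": [
    [0,-0.0004,0,0,0,0,-1]
  ]
}}

```text
t: 7.55
tcp_pos: [0.5503, 0.0697, 0.097]
tool_rot: [1.0, 0.029, 0.001, 0.001]
force: [-1.6, -1.4, 13.0]
finger_gap: 0.224
gripper_force: 40.0
```

Request:
{"name": "drive_tool", "arguments": {
  "plan": [
    [0,-0.0004,0,0,0,0,-1]
  ]
}}

```text
t: 7.65
tcp_pos: [0.5503, 0.0701, 0.097]
tool_rot: [1.0, 0.029, 0.001, 0.001]
force: [-1.9, -0.9, 12.9]
finger_gap: 0.223
gripper_force: 40.0
```

Request:
{"name": "drive_tool", "arguments": {
  "plan": [
    [0,-0.0004,0,0,0,0,-1]
  ]
}}

```text
t: 7.75
tcp_pos: [0.5503, 0.0705, 0.097]
tool_rot: [1.0, 0.029, 0.001, 0.001]
force: [-2.5, -2.4, 13.4]
finger_gap: 0.218
gripper_force: 40.0
```

Request:
{"name": "drive_tool", "arguments": {
  "plan": [
    [0,-0.0004,0,0,0,0,-1]
  ]
}}

```text
t: 7.85
tcp_pos: [0.5503, 0.0707, 0.0971]
tool_rot: [1.0, 0.029, 0.001, 0.001]
force: [-2.9, -3.9, 14.5]
finger_gap: 0.22
gripper_force: 40.0
```

Request:
{"name": "drive_tool", "arguments": {
  "plan": [
    [0,-0.0004,0,0,0,0,-1]
  ]
}}

```text
t: 7.95
tcp_pos: [0.5503, 0.0709, 0.097]
tool_rot: [1.0, 0.029, 0.001, 0.001]
force: [-1.9, -3.4, 13.5]
finger_gap: 0.216
gripper_force: 40.0
```

```bash
python3 - <<'E'
from h import *
d=snap("side"); s=manip.sense(); print(s["tcp_pos"],s["force"])
w=snap("wrist")
c=d["image"][150:260,190:300]; e=w["image"][150:290,160:340]
save({"image":np.hstack([cv2.resize(c,(400,400),interpolation=2),cv2.resize(e,(400,400),interpolation=2)])},"c4.png")
E
```

```text
[0.55029535 0.0708843  0.09704587] [-3.24723515 -2.33347587 14.02725271]
```

View pics/c4.png

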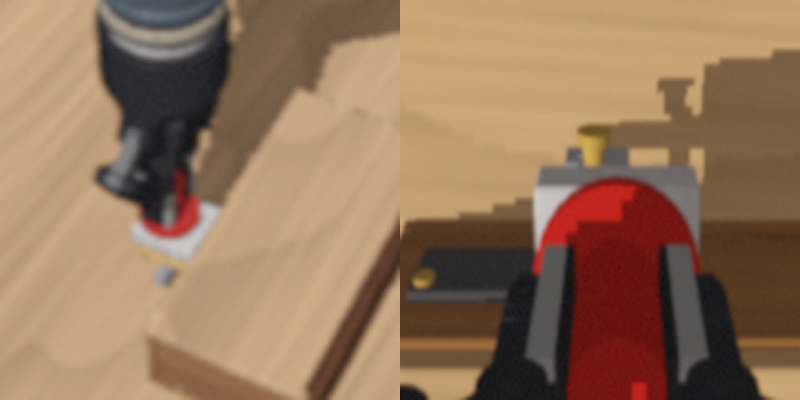

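The right crop shows the post at crop (593,140), sitting between the lip (573,157) and the upright (615,157). The steps have begun to lag and the force is rising. Two small steps should confirm contact.

Request:
{"name": "drive_tool", "arguments": {
  "plan": [
    [0,-0.0003,0,0,0,0,-1]
  ]
}}

```text
t: 8.15
tcp_pos: [0.5503, 0.071, 0.097]
tool_rot: [1.0, 0.029, 0.001, 0.001]
force: [-2.6, -3.9, 13.6]
finger_gap: 0.217
gripper_force: 40.0
```

Request:
{"name": "drive_tool", "arguments": {
  "plan": [
    [0,-0.0003,0,0,0,0,-1],
    [0,0,0,0,0,0,-1]
  ]
}}

```text
t: 8.35
tcp_pos: [0.5503, 0.0711, 0.097]
tool_rot: [1.0, 0.029, 0.001, 0.001]
force: [-2.9, -4.1, 14.2]
finger_gap: 0.222
gripper_force: 40.0
```

Request:
{"name": "drive_tool", "arguments": {
  "plan": [
    [0,-0.0005,0,0,0,0,-1],
    [0,0,0,0,0,0,-1]
  ]
}}

```text
t: 8.55
tcp_pos: [0.5502, 0.0714, 0.0971]
tool_rot: [1.0, 0.029, 0.001, 0.001]
force: [-2.8, -4.6, 14.0]
finger_gap: 0.219
gripper_force: 40.0
```

Contact is confirmed: about 0.9 mm moved for 2.1 mm commanded, at roughly 3 N. I'll relax the push slightly and let the plunger rise.

Request:
{"name": "drive_tool", "arguments": {
  "plan": [
    [0,0.0004,-0.001,0,0,0,-1],
    [0,0,-0.003,0,0,0,-1],
    [0,0,-0.003,0,0,0,-1],
    [0,0,-0.003,0,0,0,-1],
    [0,0,0,0,0,0,-1],
    [0,0,0,0,0,0,-1]
  ]
}}

```text
t: 9.15
tcp_pos: [0.5502, 0.0714, 0.1059]
tool_rot: [1.0, 0.029, 0.0, 0.001]
force: [-0.2, -5.8, 7.0]
finger_gap: 0.22
gripper_force: 39.4
```

Request:
{"name": "drive_tool", "arguments": {
  "plan": [
    [0,0.0003,-0.001,0,0,0,-1],
    [0,0.0003,-0.001,0,0,0,-1],
    [0,0,0,0,0,0,-1]
  ]
}}

```text
t: 9.45
tcp_pos: [0.5501, 0.0714, 0.1074]
tool_rot: [1.0, 0.029, 0.0, 0.001]
force: [1.2, -5.9, 3.3]
finger_gap: 0.218
gripper_force: 39.2
```

The force dropped 3.7 N over 1.5 mm, where the spring alone accounts for 0.75 N, so the toe now bears on the post. I'll relieve the side load and open.

Request:
{"name": "drive_tool", "arguments": {
  "plan": [
    [0,0.0005,-0.0003,0,0,0,-1],
    [0,0.0005,0,0,0,0,-1],
    [0,0,0,0,0,0,-1]
  ]
}}

```text
t: 9.75
tcp_pos: [0.5501, 0.0711, 0.1075]
tool_rot: [1.0, 0.028, 0.0, -0.0]
force: [1.4, -2.7, 1.1]
finger_gap: 0.221
gripper_force: 39.1
```

Request:
{"name": "drive_tool", "arguments": {
  "newtons": 20,
  "plan": [
    [0,0,0,0,0,0,-0.45],
    [0,0,0,0,0,0,-0.2],
    [0,0,0,0,0,0,0.3],
    [0,0,0,0,0,0,1],
    [0,0,0,0,0,0,1],
    [0,0,0,0,0,0,1]
  ]
}}

```text
t: 10.35
tcp_pos: [0.5496, 0.0711, 0.1076]
tool_rot: [1.0, 0.028, -0.0, -0.0]
force: [-0.6, 0.3, -0.2]
finger_gap: 0.998
gripper_force: 0.0
```

Request:
{"name": "drive_tool", "arguments": {
  "plan": [
    [0,0,-0.005,0,0,0,1],
    [0,0,-0.02,0,0,0,1],
    [0,0,-0.03,0,0,0,1],
    [0,0,-0.03,0,0,0,1],
    [0,0,-0.03,0,0,0,1],
    [-0.02,0,-0.02,0,0,0,1],
    [-0.025,0,0,0,0,0,1],
    [0,0,0,0,0,0,1]
  ]
}}

```text
t: 11.15
tcp_pos: [0.5015, 0.0687, 0.2435]
tool_rot: [1.0, 0.029, -0.001, -0.0]
force: [-1.3, -0.5, -0.3]
finger_gap: 0.996
gripper_force: 0.0
```

```bash
python3 - <<'E'
from h import *
d=snap("wrist"); save(d,"w5.png"); s=manip.sense(); print(s["t"],s["tcp_pos"],s["force"])
P=cloud(d); h,S,v=cv2.split(cv2.cvtColor(d["image"],cv2.COLOR_RGB2HSV)); red=((h<6)|(h>174))&(S>170)&(v>60)
z=P[...,2][red]; hi,e=np.histogram(z,bins=np.arange(.07,.14,.002)); print([(round(a,3),int(b)) for a,b in zip(e,hi) if b])
m=red&(P[...,2]>.112); print("stem top",np.median(P[m],0))
w=np.load("w1.npy",allow_pickle=True).item();P=cloud(w);h,S,v=cv2.split(cv2.cvtColor(w["image"],cv2.COLOR_RGB2HSV)); red=((h<6)|(h>174))&(S>170)&(v>60)&(P[...,2]>.112);print("before",np.median(P[red],0))
E
```

```text
11.2 [0.50352669 0.06850482 0.24330399] [ 0.9482369   0.01613078 -0.01414255]
[(np.float64(0.084), 5), (np.float64(0.086), 563), (np.float64(0.088), 342), (np.float64(0.09), 8), (np.float64(0.092), 6), (np.float64(0.094), 1), (np.float64(0.096), 3), (np.float64(0.098), 2), (np.float64(0.1), 4), (np.float64(0.102), 8), (np.float64(0.104), 4), (np.float64(0.106), 2), (np.float64(0.108), 2), (np.float64(0.11), 5), (np.float64(0.112), 7), (np.float64(0.114), 5), (np.float64(0.116), 2), (np.float64(0.118), 10), (np.float64(0.12), 304), (np.float64(0.122), 177)]
stem top [0.55035662 0.06924773 0.12178259]
before [0.55397087 0.00961132 0.12523669]
```

View pics/w5.png

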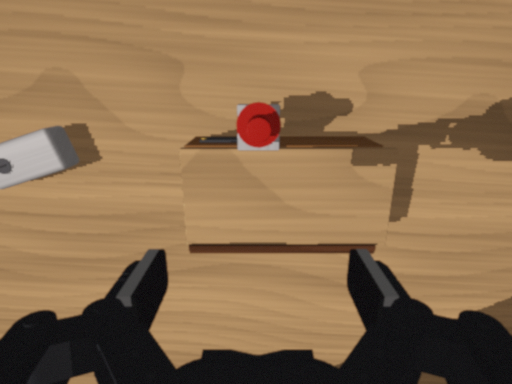

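The lid is closed. The plunger (258,124) rests about 3.5–4 mm lower than when up, which matches the post being caught (0.004). The gripper is clear of everything.

```bash
python3 -c "
from station import manip
print(manip.sign_off())"
```

```text
the job is handed in; nothing more can be done
None
```

The tray is closed and latched: after letting go the plunger rests about 3.5–4 mm down with the post caught. By the wrist force reading the post took only a few newtons, the bystanders were not touched, and the job was handed in at about 11 s.

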